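# Unlatch the dust extractor's filter cassette and lay it in the cleaning tray

### The job

Take the white filter cassette out of the green dust extractor for cleaning: squeeze its orange snap tab in against the blue rib and, keeping it squeezed, swing that end up, then draw it forward so that its two lipped tongues slip out from under the rear keeper, and lift it out, without forcing it. Set it down gently, right way up and flat on the floor of the metal tray, let go of it, and leave the pots and mugs where they are.

Things in the scene. Friction and masses are not known exactly. Their poses are not given: they have to be found in the camera images.
- cassette_centre (a point): Middle of the filter cassette's box, half-way up (14 mm over its underside). White, grey pleats on top, 140 mm long (x), 90 wide (y), 28 high (z up), 0.3 to 0.5 kg. A fixed blue rib and the orange snap tab stand on it, 36 mm above its top, to be squeezed together. Tab in, swing the +x end up about rear_edge by some 0.3 to 0.4 rad, slide it level 20 mm or more to the extractor's +x, then lift.
- rib_face (a point): Middle of the rear (-x) face of the fixed blue rib, an upright plate across the cassette, 40 mm wide, 8 thick, standing 36 mm above the box's top. The point is 10 mm in front (+x) of the cassette's middle and 20 mm above the box's top. Axes: the cassette's. The rear half of the box's top, behind it, is bare.
- tab_face (a point): Middle of the front (+x) face of the orange snap tab's upright plate (40 mm wide, 8 thick, 36 high over the box's top), 20 mm above the box's top. At rest 52 mm in front of rib_face; pressed fully in, towards the rib, 43 mm. Its hook sticks out 9 mm beyond the box's front end, 8.5 to 14 mm over the box's underside, under the extractor's front ledge; pressed in, it is flush with the box.
- tab (a joint): Travel of the orange snap tab, m: 0 = out (latched), 0.009 = pressed fully in, towards the blue rib (cassette's -x). Spring: 6 N at rest, 18 N fully in. The hook is clear of its ledge from about 0.007 and must be kept in while the front end rises.
- rear_edge (a point): Middle of the cassette's rear bottom edge, 70 mm behind (-x) its middle, on the recess floor. Swing the cassette about it (y); then keep it low but not pressed down: pressed, it jams by friction; over 2 mm up, the lips catch. Above it two blue tongues, 20 mm wide, stick out 14 mm to the rear, 6 to 10 mm over the underside, each with a 4 mm lip up at its tip (last 4 mm), behind the extractor's rear keeper. Axes: the cassette's.
- cassette_front (a point): Point at the cassette's front (tab) end, 68 mm from its middle along its +x, half-way up the box. Axes: the cassette's.
- extractor: Green dust extractor, fixed, 210 x 124 mm, rim 78 high, black motor (to 86 high) at -x. Origin: underside, below the recess's middle; z up; x away from the robot, to the tab end. Cassette lies in the recess along these axes, underside at 56 mm, top 6 above the rim; gaps 2 (rear, sides), 3 (front). Steel ledges overhang both ends; the rear one's keeper, x -77 to -72, reaches down to z 68.5: the tongue lips must pass below it.
- tray: Shallow bare-metal cleaning tray, fixed, 220 mm long (x) by 140 mm wide (y), walls 4 mm thick and 24 mm high, floor's top 4 mm above the origin. Origin: centre of its underside; z up. Room inside 212 x 132 mm: the cassette fits with its length along the tray's, either way round.
- glaze_red: Small pot of red glaze on a saucer, 84 mm across, 46 mm high, loose, to be left alone. Origin: centre of its underside.
- glaze_blue: Small pot of blue glaze on a saucer, 84 mm across, 46 mm high, loose, to be left alone. Origin: centre of its underside.
- glaze_white: Small pot of pale glaze on a saucer, 84 mm across, 46 mm high, loose, to be left alone. Origin: centre of its underside.
- brush_pot: Dark pot of upright brushes, 76 mm across, 210 mm high with the brushes, loose, to be left alone. Origin: centre of its underside.
- planter: Ochre planter with a green rim, 160 mm across, 103 mm high, loose, to be left alone. Origin: centre of its underside.
- mug_a: Unglazed mug, 80 mm across, 90 mm high, loose, to be left alone. Origin: centre of its underside.
- mug_b: Unglazed mug, 80 mm across, 90 mm high, loose, to be left alone. Origin: centre of its underside.

How it is judged:
On the way, in this order (a step that is already met when the one before it is completed fails the run):
1. with the tab pressed in, the cassette's tab end is swung up while its rear end is still in the recess (value of joint tab above 0.005 m and z of cassette_front in the frame of extractor above 0.085 m and angle between cassette_centre's own z axis and vertical above 0.15 rad and distance between cassette_centre and extractor below 0.14 m), for 0.05 s.
2. the whole cassette is clear above the extractor (z of cassette_centre in the frame of extractor above 0.15 m), for 0.1 s.
At the end, for the whole second after the job is handed in: The cassette lies right way up and flat (within 0.08 rad) on the tray's floor, its middle within 50 mm (along) and 40 mm (across) of the tray's middle, at rest, let go of and its tab sprung out again (x of cassette_centre in the frame of tray between -0.05 and 0.05 m and y of cassette_centre in the frame of tray between -0.04 and 0.04 m and z of cassette_centre in the frame of tray between 0.012 and 0.025 m and angle between cassette_centre's own z axis and vertical below 0.08 rad and value of joint tab below 0.002 m and linear speed of cassette below 0.02 m/s and contact force between the fingers and cassette below 0.1 N); the robot touches nothing.
It fails at once if cassette forced: pressed or pulled against the extractor with more than 30 N (contact force between cassette and extractor above 30 N).
It fails at once if cassette dropped: falling freely at over 0.6 m/s (from more than about 20 mm) (contact force between the fingers and cassette below 0.1 N and linear speed of cassette above 0.6 m/s).
It fails at once if a pot or mug moved by more than 30 mm or tipped (distance of any of glaze_red, glaze_blue, glaze_white, brush_pot, planter, mug_a, mug_b from where it was at the start of the episode above 0.03 m or angle between any of glaze_red, glaze_blue, glaze_white, brush_pot, planter, mug_a, mug_b's own z axis and vertical above 0.4 rad).
It also fails if it takes over 51 s, if anything falls off the work surface, if the arm or the gripper's body presses on something with over 40 N, if the wrist force passes 120 N, or if a joint passes its speed limit or range.

### The arm

A 6-joint arm with a two-finger parallel gripper is mounted at the origin on the work surface. World frame = base frame: x ahead of the robot, y to its left, z up, the work surface at z = 0. Lengths are in m, angles in rad, forces in N, time in s.
With the tool pointing down it reaches from about 0.25 to 0.775 m from the base axis. Payload 4 kg.
Tool frame: the origin (TCP) lies at the centre of the arm's flange, where the gripper is bolted on; the fingertips stand 199 mm ahead of it and the grasp point (between the pads) lies 180 mm ahead of it (robot.tcp_to_tips is the z of the fingertips in the tool frame, in m); z points along the fingers, y is the line along which they close (so a half turn about z gives the same grasp; the last joint's range is limited). The gripper opens to 94 mm and grips with 3 to 60 N. Pads are 16 mm wide; open, the fingers measure 119 mm over their backs; the gripper's body (75 mm by 177 mm) begins 78 mm behind the grasp point.
Start: joints at [-1.29, 0.087, 1.371, -0, 1.684, -0.103], TCP at [0.206, -0.51, 0.405] pointing down, gripper open.
Joint ranges: [-3.1, 3.1], [-0.76, 2.03], [0.27, 2.55], [-1.08, 4.22], [0.17, 2.65], [-2.57, 2.57]. Speed limits (rad/s): [2.79, 2.79, 3.14, 3.14, 3.14, 3.14].

### API

Orientations are given as [roll, pitch, yaw] about the fixed x, y, z axes, in that order (R = Rz(yaw) Ry(pitch) Rx(roll)).
In Python, from bench import robot gives the robot as it stands.
- The arm moves only by the tool play_rows, never from a script. Its arguments are lists of equal length, an entry for each row: "translation": the shift along the tool's x, y, z scaled (see below), a list of three; "twist": the turn, a rotation vector about the tool's x, y, z scaled (see below), a list of three; "gripper": the opening, from -1 (shut) to 1 (fully open). A call has 1 to 8 rows; each row shifts and turns the commanded pose from where the row before left it, along the tool's axes as they then stand; what a row does not reach is not made up. The controller multiplies each number of a shift by 0.04 m and each number of a turn by 0.1 rad. A row lasts 1/10 s, in which the tool goes at most 50 mm and 8.59 degrees, less where a joint would pass 70% of its speed; a pose out of reach is approached as far as the arm can. A call with a number of a shift or a turn outside -1 to 1 is refused whole. A call with a gripper value outside its range is refused whole. The fingers move at their own pace and stop on an object; the grip force is fixed at half the most. Time passes only in rows, so rows that do not move let the fingers close. It gives the time, the measured TCP pose, the force, the opening and the grip force at its end, in the units of the state.
- robot.get_obs(): the state, without advancing time (a new reading comes with each control period).
- robot.snapshot(name): name is "side" or "top"; returns the picture (384x512x3 uint8, red, green, blue); there is no depth.
- robot.camera_model(name): a dict with "camera_matrix" (3x3 intrinsics, pixels), "rvec" (rotation vector, rad) and "tvec" (3), from world to camera coordinates, as OpenCV has them. Camera axes: x right, y down, z forward; pixel columns grow to the right and rows downward; lengths in m; the calibration is good to about 2 mm. A picture is of the moment at which its call begins. camera_model takes no time and is no camera call.
- robot.close_job(): hands the job in; it is judged then, once.
Trained networks look in the newest picture that a camera, given by its name, has taken for a name from the list of things; names that differ only in an ending like _2 or _b are one class to them, and where a whole thing is asked for, a point or a joint stands for the part that bears it (a point fixed in the world has none). Each returns a list of dicts, best first, with "score" (0 to 1); they miss things now and then, are a little off and sometimes report something else, mostly with a low value. They report only what shows in the picture. A call takes as long as a camera call.
- robot.recognise(name, camera): "centre" ([x, y, z] in m, in world coordinates, good to about 4 mm: the middle of the surface that is visible of it).
- robot.spot_point(name, camera): "centre" ([x, y, z] in m, in world coordinates, good to about 4 mm: a listed point, or the origin of a listed thing).
The state is a dict: "time": time; "joint_positions": joint angles; "qvel": joint speeds; "joint_torque": joint torques, N m; "tool_pos": TCP position; "ee_rot": TCP orientation; "wrist_force": force on the tool from outside, world axes, zero at the start; "wrist_torque": the same for the moment, N m; "width": finger opening in m; "finger_force": force on a finger pad.
Only numpy, scipy, OpenCV 4.12 (cv2) and the standard library are available. Lean on these libraries where they do the work, as an engineer would, in place of code of your own. Each camera call takes 0.05 s, during which the arm holds its last target. There are 200 camera calls.

## Working session

There is one attempt and no reset: what is moved stays moved. The work goes in short steps, Python scripts to look and compute and a tool call to move; the robot and the scene stay as the last step left them, time stands still between calls to the robot, and variables do not carry over. Pictures are saved under pics/ and viewed, at most 10 in all, crops included, and the job is handed in when it is done.

Besides the shell and the picture viewer there is one more tool, called after "Call:" by a JSON object that holds its "fn" and its "kwargs", one argument or row to a line. play_rows: Moves the arm, as the interface text tells. Its arguments: {"type":"object","properties":{"translation":{"type":"array","items":{"type":"array","items":{"type":"number","minimum":-1,"maximum":1}}},"twist":{"type":"array","items":{"type":"array","items":{"type":"number","minimum":-1,"maximum":1}}},"gripper":{"type":"array","items":{"type":"number"}}},"required":["translation","twist","gripper"]}

```bash
mkdir -p pics; ls; python3 - <<'E'
from bench import robot
import cv2,numpy as np
np.set_printoptions(precision=4,suppress=True)
for c in("top","side"):
    im=robot.snapshot(c); cv2.imwrite(f"pics/{c}0.png",im[:,:,::-1])
    m=robot.camera_model(c);R=cv2.Rodrigues(np.array(m["rvec"]))[0];print(c,m["camera_matrix"],"campos",-R.T@np.array(m["tvec"]).ravel())
    for n in["cassette_centre","rib_face","tab_face","rear_edge","cassette_front","extractor","tray","glaze_red","glaze_blue","glaze_white","brush_pot","planter","mug_a"]:
        print(c,n,[(np.round(d["centre"],4).tolist(),round(d["score"],2)) for d in robot.spot_point(n,c)][:3])
o=robot.get_obs();print(o)
E
```

```text
pics
top [[468.4647   0.     253.0994]
 [  0.     468.4647 193.6906]
 [  0.       0.       1.    ]] campos [0.5209 0.0947 1.4244]
top cassette_centre [([0.5722, -0.212, 0.068], 0.94), ([0.633, -0.1967, 0.1043], 0.39)]
top rib_face [([0.5783, -0.2139, 0.1067], 0.79)]
top tab_face [([0.6349, -0.1933, 0.1032], 0.55), ([0.5655, 0.0039, -0.0022], 0.55)]
top rear_edge [([0.5038, -0.2358, 0.0585], 0.86), ([0.5509, 0.2358, -0.0009], 0.21)]
top cassette_front [([0.6351, -0.1894, 0.0707], 0.69), ([0.709, 0.0024, 0.0015], 0.63), ([0.4197, -0.0033, 0.0011], 0.34)]
top extractor [([0.5749, -0.2068, 0.003], 0.81)]
top tray [([0.5506, 0.2374, 0.0008], 0.59), ([0.6369, -0.1928, 0.07], 0.55)]
top glaze_red [([0.709, 0.0029, 0.0024], 0.93)]
top glaze_blue [([0.4199, -0.0058, -0.0011], 0.64)]
top glaze_white [([0.5648, 0.003, -0.0003], 0.96), ([0.5704, -0.2088, 0.07], 0.31)]
top brush_pot [([0.795, 0.0574, -0.0005], 0.76), ([0.6353, -0.194, 0.0999], 0.43), ([0.5791, -0.2136, 0.106], 0.33)]
top planter [([0.5128, 0.4751, 0.0002], 0.96)]
top mug_a [([0.7218, 0.2976, 0.0009], 0.96), ([0.7047, -0.3133, -0.
[... 790 characters left out ...]
ot [([0.7909, 0.0575, -0.0032], 0.61), ([0.7252, 0.2985, 0.001], 0.48)]
side planter [([0.5136, 0.473, -0.0006], 0.86)]
side mug_a [([0.7222, 0.296, 0.0007], 0.86), ([0.7081, -0.3127, -0.0028], 0.59)]
{'time': 1.4, 'joint_positions': array([-1.2901,  0.0872,  1.3707,  0.    ,  1.6836, -0.1031]), 'qvel': array([ 0.0003, -0.0006,  0.0013,  0.0002,  0.0009, -0.0023]), 'joint_torque': array([ -0.    , -34.0036, -30.2593,   0.0718,   0.0238,  -0.    ]), 'tool_pos': array([ 0.2059, -0.51  ,  0.4047]), 'ee_rot': array([ 3.1415, -0.    ,  0.3838]), 'wrist_force': array([-0.3346, -0.1904, -0.8649]), 'wrist_torque': array([-0.0156,  0.0136, -0.0049]), 'finger_force': 0.0, 'width': 0.09410801195294505}
```

```bash
python3 - <<'E'
import cv2,numpy as np
im=cv2.imread("pics/top0.png")
m=im[200:384,180:400]
cv2.imwrite("pics/topc.png",cv2.resize(im,(800,600),interpolation=cv2.INTER_CUBIC))
s=cv2.imread("pics/side0.png");cv2.imwrite("pics/sidec.png",cv2.resize(s,(800,600),interpolation=cv2.INTER_CUBIC))
E
```

```text
(no output)
```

View pics/topc.png

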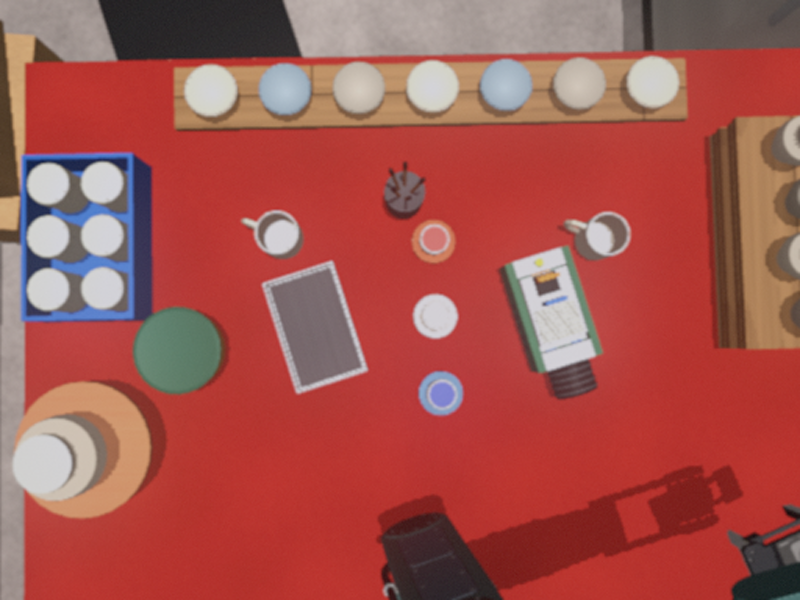

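View pics/sidec.png

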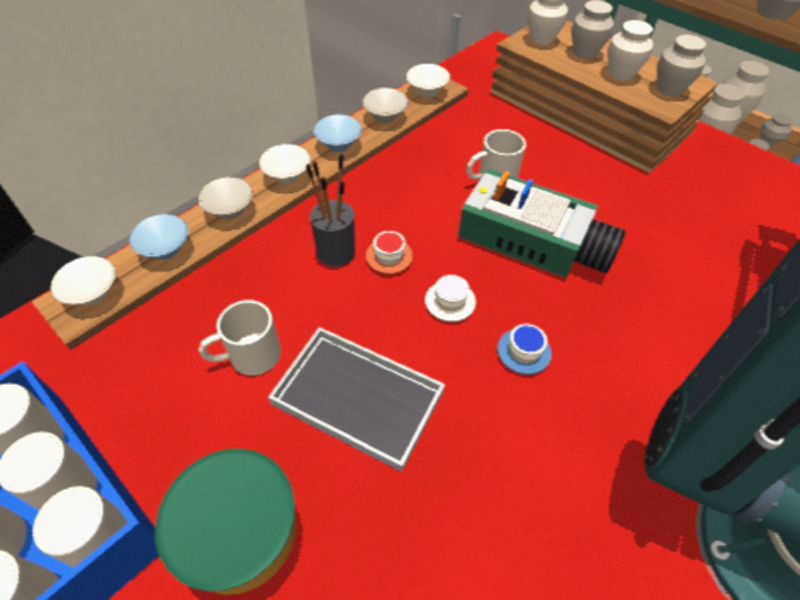

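The top view (800×600) shows the extractor around (550,310) with its tab end at the top (540,260) and the mug close by at (605,235). The tray's rim corners are at about (263,285), (332,263), (367,370) and (297,391). In the side view the tab is orange at (502,185), the rib is blue at (525,192), and the pots stand between the extractor and the tray.

```bash
cat > h.py <<'E'
import cv2,numpy as np
from bench import robot
from scipy.spatial.transform import Rotation as Ro
from scipy.optimize import least_squares
np.set_printoptions(precision=4,suppress=True)
def ray(c,uv,z):
    m=robot.camera_model(c);K=np.array(m["camera_matrix"]);R=cv2.Rodrigues(np.array(m["rvec"]))[0];C=-R.T@np.array(m["tvec"]).ravel()
    d=R.T@np.linalg.inv(K)@np.r_[uv,1];return C+d*(z-C[2])/d[2]
E
python3 - <<'E'
from h import *
L={"cassette_centre":[0,0],"rib_face":[10,0],"tab_face":[62,0],"rear_edge":[-70,0],"cassette_front":[68,0],"extractor":[0,0]}
P=[];Q=[];N=[];rays=[]
for k in range(3):
  for c in("top","side"):
    im=robot.snapshot(c)
    for n,l in L.items():
        r=[d for d in robot.spot_point(n,c) if np.hypot(*(np.array(d["centre"])[:2]-[.572,-.21]))<.09]
        if r: P.append(np.array(l)/1e3);Q.append(r[0]["centre"][:2]);N.append((n,c))
P=np.array(P);Q=np.array(Q)
def f(p):
    R=np.array([[np.cos(p[2]),-np.sin(p[2])],[np.sin(p[2]),np.cos(p[2])]]);return (P@R.T+p[:2]-Q).ravel()
s=least_squares(f,[.57,-.21,.31],loss="soft_l1",f_scale=.004);print("extr",s.x,len(P))
r=s.fun.reshape(-1,2)
for n in L:
  for c in("top","side"):
    i=[k for k,x in enumerate(N) if x==(n,c)]
    if i: print(n,c,r[i].mean(0),r[i].std(0))
hsv=cv2.cvtColor(robot.snapshot("top"),cv2.COLOR_RGB2HSV)
reg=np.zeros(hsv.shape[:2],np.uint8);reg[140:250,310:400]=255
for nm,lo,hi,z in(("blue",(100,120,60),(130,255,255),.12),("orange",(8,120,120),(20,255,255),.12)):
    m=cv2.inRange(hsv,lo,hi)&reg; ys,xs=np.nonzero(m);print(nm,len(xs),xs.mean(),ys.mean(),ray("top",[xs.mean(),ys.mean()],z))
# tray
nr=((hsv[:,:,1]<110)*255).astype(np.uint8);t=np.zeros_like(nr);t[160:256,160:240]=nr[160:256,160:240]
cs=max(cv2.findContours(t,0,2)[0],key=cv2.contourArea)
b=cv2.boxPoints(cv2.minAreaRect(cs));w=np.array([ray("top",p,.024) for p in b]);print("tray",w[:,:2],w.mean(0));
print([np.arctan2(*(w[(i+1)%4]-w[i])[1::-1]) for i in range(4)],[np.linalg.norm(w[(i+1)%4]-w[i]) for i in range(4)])
E
```

```text
extr [ 0.5715 -0.2123  0.2806] 35
cassette_centre top [-0.0011 -0.0002] [0.0008 0.0017]
cassette_centre side [ 0.0011 -0.0009] [0.0003 0.0027]
rib_face top [0.0023 0.0044] [0.0015 0.0016]
rib_face side [-0.0014  0.0029] [0.0003 0.0013]
tab_face top [-0.0027  0.0001] [0.0013 0.001 ]
tab_face side [-0.0004 -0.0003] [0.0017 0.0005]
rear_edge top [0.0026 0.0036] [0.0005 0.0001]
rear_edge side [ 0.003  -0.0004] [0.0007 0.0019]
cassette_front top [-0.0003 -0.0013] [0.0006 0.0005]
cassette_front side [-0.0005  0.0001] [0.0015 0.0005]
extractor top [ 0.0001 -0.0031] [0.0009 0.0004]
extractor side [-0.0012 -0.0028] [0.0014 0.0009]
blue 0 nan nan [nan nan nan]
orange 49 348.8775510204082 177.3673469387755 [ 0.6244 -0.1886  0.12  ]
tray [[0.6345 0.3385]
 [0.6766 0.1983]
 [0.4604 0.1335]
 [0.4192 0.273 ]] [0.5477 0.2358 0.024 ]
[np.float64(-1.2795864421940595), np.float64(-2.8507328432900736), np.float64(1.8580662537316124), np.float64(0.2954052609442427)] [np.float64(0.14639303858253788), np.float64(0.22564371626856725), np.float64(0.14537091195835786), np.float64(0.22507292945711468)]<stdin>:22: RuntimeWarning: Mean of empty slice.
  ret = ret.dtype.type(ret / rcount)
```

```bash
python3 - <<'E'
import cv2
im=cv2.imread("pics/top0.png")[145:265,310:410]
cv2.imwrite("pics/z.png",cv2.resize(im,(500,600),interpolation=cv2.INTER_CUBIC))
E
```

```text
(no output)
```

View pics/z.png

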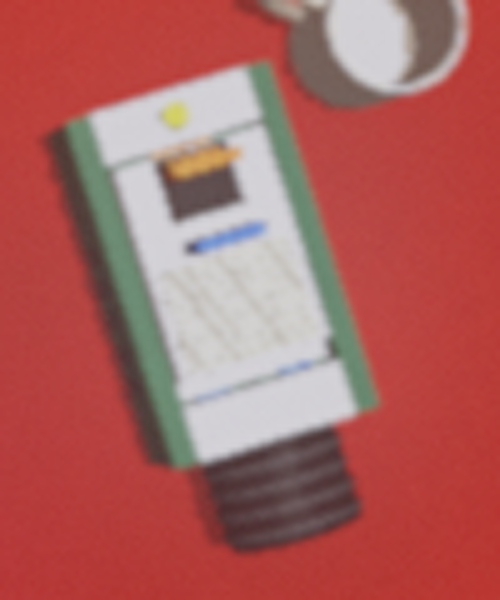

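Call:
{"fn": "play_rows", "kwargs": {
  "translation": [
    [1, 0, 0],
    [1, 0, 0],
    [1, 0, 0],
    [1, 0, 0],
    [1, 0, 0],
    [1, 0, 0],
    [1, 0, 0],
    [0, 0, 0]
  ],
  "twist": [
    [0, 0, 0],
    [0, 0, 0],
    [0, 0, 0],
    [0, 0, 0],
    [0, 0, 0],
    [0, 0, 0],
    [0, 0, 0],
    [0, 0, 0]
  ],
  "gripper": [1, 1, 1, 1, 1, 1, 1, 1]
}}

```text
time: 4.35
tool_pos: [0.4692, -0.4028, 0.4039]
ee_rot: [-3.14, -0.002, 0.39]
wrist_force: [0.0, 0.2, 0.4]
width: 0.0943
finger_force: 0.0
```

```bash
python3 - <<'E'
from h import *
g=lambda u,v,z: ray("top",[(u+.0)/5+310-.4,v/5+145-.4],z)[:2]
c=np.array([g(68,122,.078),g(270,62,.078),g(380,405,.078),g(172,468,.078)])
print(c,c.mean(0))
for a,b in((2,1),(3,0)): d=c[b]-c[a];print(np.arctan2(d[1],d[0]),np.linalg.norm(d))
for a,b in((1,0),(2,3)): d=c[b]-c[a];print(np.arctan2(-d[0],d[1]),np.linalg.norm(d))
for n,p,z in(("rib top",(233,236),.12),("tab top",(206,163),.12),("front seam",(188,145),.078),("rear seam",(270,380),.078)):print(n,g(*p,z))
E
```

```text
[[ 0.6536 -0.1242]
 [ 0.686  -0.2423]
 [ 0.4864 -0.299 ]
 [ 0.4531 -0.178 ]] [ 0.5698 -0.2109]
0.2764969188361204 0.20742797742219532
0.2620663733149571 0.2076372049527739
0.26705986694789774 0.12251808451342813
0.2687798173583816 0.1255125804437233
rib top [ 0.5836 -0.2078]
tab top [ 0.6248 -0.194 ]
front seam [ 0.6388 -0.1932]
rear seam [ 0.5022 -0.2361]
```

```bash
cat >> h.py <<'E'
def plan(p1,R1,n,p0=None,R0=None):
    o=robot.get_obs()
    p0=o["tool_pos"] if p0 is None else p0; R0=Ro.from_euler("xyz",o["ee_rot"]) if R0 is None else R0
    w=(R0.inv()*R1).as_rotvec(); T=[];W=[]
    for k in range(n):
        Rk=R0*Ro.from_rotvec(w*k/n)
        T.append(np.round(Rk.inv().apply((p1-p0)/n)/.04,3).tolist());W.append(np.round(w/n/.1,3).tolist())
    print(T);print(W)
def down(yaw): return Ro.from_euler("xyz",[np.pi,0,yaw])
E
python3 - <<'E'
from h import *
o=robot.get_obs();print(o["tool_pos"],o["ee_rot"],o["joint_positions"])
plan(np.array([.6018,-.2029,.40]),down(1.843),16)
E
```

```text
[ 0.4692 -0.4028  0.4039] [-3.1405 -0.0016  0.3898] [-0.8015  0.2409  1.1965  0.0019  1.7047  0.3797]
[[0.31, -0.21, 0.007], [0.328, -0.181, 0.007], [0.343, -0.151, 0.007], [0.355, -0.119, 0.007], [0.365, -0.086, 0.007], [0.371, -0.053, 0.007], [0.374, -0.019, 0.007], [0.375, 0.015, 0.007], [0.372, 0.049, 0.006], [0.366, 0.083, 0.006], [0.357, 0.115, 0.006], [0.345, 0.147, 0.006], [0.33, 0.178, 0.006], [0.312, 0.207, 0.006], [0.292, 0.235, 0.006], [0.27, 0.26, 0.006]]
[[0.0, -0.001, -0.908], [0.0, -0.001, -0.908], [0.0, -0.001, -0.908], [0.0, -0.001, -0.908], [0.0, -0.001, -0.908], [0.0, -0.001, -0.908], [0.0, -0.001, -0.908], [0.0, -0.001, -0.908], [0.0, -0.001, -0.908], [0.0, -0.001, -0.908], [0.0, -0.001, -0.908], [0.0, -0.001, -0.908], [0.0, -0.001, -0.908], [0.0, -0.001, -0.908], [0.0, -0.001, -0.908], [0.0, -0.001, -0.908]]
```

Call:
{"fn": "play_rows", "kwargs": {
  "translation": [
    [0.31, -0.21, 0],
    [0.33, -0.18, 0],
    [0.34, -0.15, 0],
    [0.355, -0.12, 0],
    [0.365, -0.09, 0],
    [0.37, -0.05, 0],
    [0.375, -0.02, 0],
    [0.375, 0.015, 0]
  ],
  "twist": [
    [0, 0, -0.91],
    [0, 0, -0.91],
    [0, 0, -0.91],
    [0, 0, -0.91],
    [0, 0, -0.91],
    [0, 0, -0.91],
    [0, 0, -0.91],
    [0, 0, -0.91]
  ],
  "gripper": [1, 1, 1, 1, 1, 1, 1, 1]
}}

```text
time: 5.15
tool_pos: [0.5319, -0.3057, 0.4047]
ee_rot: [-3.141, 0.001, 1.115]
wrist_force: [-0.7, -0.4, -0.5]
width: 0.0941
finger_force: 0.0
```

Call:
{"fn": "play_rows", "kwargs": {
  "translation": [
    [0.37, 0.05, 0],
    [0.365, 0.08, 0],
    [0.36, 0.115, 0],
    [0.345, 0.15, 0],
    [0.33, 0.18, 0],
    [0.31, 0.21, 0],
    [0.29, 0.235, 0],
    [0.27, 0.26, 0]
  ],
  "twist": [
    [0, 0, -0.91],
    [0, 0, -0.91],
    [0, 0, -0.91],
    [0, 0, -0.91],
    [0, 0, -0.91],
    [0, 0, -0.91],
    [0, 0, -0.91],
    [0, 0, -0.91]
  ],
  "gripper": [1, 1, 1, 1, 1, 1, 1, 1]
}}

```text
time: 5.95
tool_pos: [0.599, -0.2062, 0.4047]
ee_rot: [-3.141, 0.0, 1.843]
wrist_force: [0.2, 0.3, 0.1]
width: 0.0942
finger_force: 0.0
```

Call:
{"fn": "play_rows", "kwargs": {
  "translation": [
    [0, 0, 0],
    [0, 0, 0],
    [0, 0, 0]
  ],
  "twist": [
    [0, 0, 0],
    [0, 0, 0],
    [0, 0, 0]
  ],
  "gripper": [1, 1, 1]
}}

```text
time: 6.25
tool_pos: [0.5987, -0.2069, 0.4047]
ee_rot: [-3.141, 0.0, 1.837]
wrist_force: [0.0, 0.2, 0.1]
width: 0.0943
finger_force: 0.0
```

```bash
python3 - <<'E'
from h import *
o=robot.get_obs();print(o["tool_pos"],o["ee_rot"],o["joint_positions"],o["wrist_force"])
plan(np.array([.6018,-.2029,.287]),down(1.843),6)
E
```

```text
[ 0.5987 -0.2069  0.4047] [-3.1411  0.0005  1.8374] [-0.422   0.2749  1.1531 -0.0007  1.7136 -0.6887] [0.0339 0.1551 0.1355]
[[0.013, 0.017, 0.49], [0.013, 0.017, 0.49], [0.013, 0.017, 0.49], [0.013, 0.017, 0.49], [0.013, 0.017, 0.49], [0.013, 0.017, 0.49]]
[[-0.001, 0.001, -0.009], [-0.001, 0.001, -0.009], [-0.001, 0.001, -0.009], [-0.001, 0.001, -0.009], [-0.001, 0.001, -0.009], [-0.001, 0.001, -0.009]]
```

Call:
{"fn": "play_rows", "kwargs": {
  "translation": [
    [0.08, 0.1, 0.5],
    [0, 0, 0.6],
    [0, 0, 0.6],
    [0, 0, 0.6],
    [0, 0, 0.4],
    [0, 0, 0.24],
    [0, 0, 0],
    [0, 0, 0]
  ],
  "twist": [
    [0, 0, -0.05],
    [0, 0, 0],
    [0, 0, 0],
    [0, 0, 0],
    [0, 0, 0],
    [0, 0, 0],
    [0, 0, 0],
    [0, 0, 0]
  ],
  "gripper": [1, 1, 1, 1, 1, 1, 1, 1]
}}

```text
time: 7.05
tool_pos: [0.6024, -0.2022, 0.2881]
ee_rot: [3.14, 0.001, 1.844]
wrist_force: [-0.2, 0.3, -0.3]
width: 0.0937
finger_force: 0.0
```

```bash
python3 - <<'E'
from h import *
o=robot.get_obs();print(o["tool_pos"],o["ee_rot"],o["wrist_force"])
a=robot.snapshot("top")[140:240,310:400];b=robot.snapshot("side")[90:190,280:400]
a=cv2.resize(a,(390,433),interpolation=cv2.INTER_CUBIC);b=cv2.resize(b,(400,333),interpolation=cv2.INTER_CUBIC)
c=np.zeros((433,790,3),np.uint8);c[:,:390]=a;c[:333,390:]=b
cv2.imwrite("pics/g1.png",c[:,:,::-1])
E
```

```text
[ 0.6024 -0.2022  0.2881] [3.1405 0.0011 1.8444] [-0.2477  0.264  -0.2535]
```

View pics/g1.png

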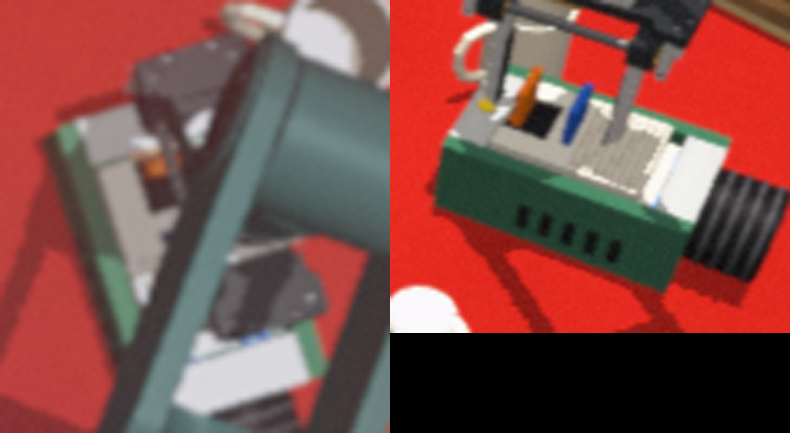

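The fingers straddle the tab (orange, at 525,97 in the crop) and the rib (blue, at 577,113), and nothing is touching. I'll close in stages and watch the force.

Call:
{"fn": "play_rows", "kwargs": {
  "translation": [
    [0, 0, 0],
    [0, 0, 0],
    [0, 0, 0],
    [0, 0, 0]
  ],
  "twist": [
    [0, 0, 0],
    [0, 0, 0],
    [0, 0, 0],
    [0, 0, 0]
  ],
  "gripper": [0.5, 0.3, 0.22, 0.22]
}}

```text
time: 7.55
tool_pos: [0.6023, -0.2018, 0.2873]
ee_rot: [3.141, 0.0, 1.845]
wrist_force: [-0.5, -0.5, -0.2]
width: 0.0657
finger_force: 0.0
```

Call:
{"fn": "play_rows", "kwargs": {
  "translation": [
    [0, 0, 0],
    [0, 0, 0]
  ],
  "twist": [
    [0, 0, 0],
    [0, 0, 0]
  ],
  "gripper": [0.12, 0.12]
}}

```text
time: 7.75
tool_pos: [0.6025, -0.2017, 0.2872]
ee_rot: [3.14, 0.0, 1.845]
wrist_force: [1.0, 0.2, -1.1]
width: 0.0533
finger_force: 0.8
```

Call:
{"fn": "play_rows", "kwargs": {
  "translation": [
    [0, 0, 0],
    [0, 0, 0]
  ],
  "twist": [
    [0, 0, 0],
    [0, 0, 0]
  ],
  "gripper": [0.05, 0.05]
}}

```text
time: 7.95
tool_pos: [0.602, -0.2019, 0.2872]
ee_rot: [-3.141, -0.0, 1.845]
wrist_force: [-2.5, 0.2, 2.0]
width: 0.0496
finger_force: 9.6
```

Call:
{"fn": "play_rows", "kwargs": {
  "translation": [
    [0, 0, 0],
    [0, 0, 0],
    [0, 0, 0]
  ],
  "twist": [
    [0, 0, 0],
    [0, 0, 0],
    [0, 0, 0]
  ],
  "gripper": [-0.05, -0.2, -1]
}}

```text
time: 8.25
tool_pos: [0.6019, -0.2021, 0.2873]
ee_rot: [-3.141, 0.0, 1.844]
wrist_force: [-4.1, -0.9, 1.9]
width: 0.0425
finger_force: 30.0
```

Call:
{"fn": "play_rows", "kwargs": {
  "translation": [
    [0, 0, 0],
    [0, 0, 0]
  ],
  "twist": [
    [0, 0, 0],
    [0, 0, 0]
  ],
  "gripper": [-1, -1]
}}

```text
time: 8.45
tool_pos: [0.6021, -0.202, 0.2873]
ee_rot: [-3.141, 0.0, 1.845]
wrist_force: [-2.9, -1.2, 3.7]
width: 0.0422
finger_force: 30.0
```

```bash
cat >> h.py <<'E'
def swing(th0,ths,piv,lift,grasp=(101.5,51),p0=None,yaw=.272):
    # rows along the swing; TCP in cassette plane relative to rear edge (mm)
    g=np.array([grasp[0],grasp[1]+180.])
    def tcp(t):
        c,s=np.cos(t),np.sin(t);d=g-[0,piv]
        return np.array([c*d[0]-s*d[1],piv+s*d[0]+c*d[1]+lift(t)])
    T=[];W=[];a=th0
    for b in ths:
        d=tcp(b)-tcp(a);R=np.array([[np.cos(a),np.sin(a)],[-np.sin(a),np.cos(a)]])
        l=R@d # cassette x,z at tilt a -> tool y=x, tool z=-z
        T.append([0,round(l[0]/40,3),round(-l[1]/40,3)]);W.append([round(-(b-a)/.1,3),0,0]);a=b
    print(T);print(W)
E
python3 - <<'E'
from h import *
o=robot.get_obs();print(o["tool_pos"],o["ee_rot"],o["wrist_force"],o["width"],o["finger_force"])
swing(0,np.arange(.025,.351,.025),20,lambda t:min(1,t/.05))
E
```

```text
[ 0.6021 -0.202   0.2873] [-3.1414  0.0005  1.8446] [-2.9484 -1.2462  3.6648] 0.04224626871078549 29.992380738258362
[[0, np.float64(-0.133), np.float64(-0.074)], [0, np.float64(-0.132), np.float64(-0.074)], [0, np.float64(-0.133), np.float64(-0.062)], [0, np.float64(-0.133), np.float64(-0.062)], [0, np.float64(-0.133), np.float64(-0.062)], [0, np.float64(-0.133), np.float64(-0.062)], [0, np.float64(-0.133), np.float64(-0.062)], [0, np.float64(-0.133), np.float64(-0.062)], [0, np.float64(-0.133), np.float64(-0.062)], [0, np.float64(-0.133), np.float64(-0.062)], [0, np.float64(-0.133), np.float64(-0.062)], [0, np.float64(-0.133), np.float64(-0.062)], [0, np.float64(-0.133), np.float64(-0.062)], [0, np.float64(-0.133), np.float64(-0.062)]]
[[np.float64(-0.25), 0, 0], [np.float64(-0.25), 0, 0], [np.float64(-0.25), 0, 0], [np.float64(-0.25), 0, 0], [np.float64(-0.25), 0, 0], [np.float64(-0.25), 0, 0], [np.float64(-0.25), 0, 0], [np.float64(-0.25), 0, 0], [np.float64(-0.25), 0, 0], [np.float64(-0.25), 0, 0], [np.float64(-0.25), 0, 0], [np.float64(-0.25), 0, 0], [np.float64(-0.25), 0, 0], [np.float64(-0.25), 0, 0]]
```

Call:
{"fn": "play_rows", "kwargs": {
  "translation": [
    [0, -0.133, -0.074],
    [0, -0.133, -0.074],
    [0, 0, 0]
  ],
  "twist": [
    [-0.25, 0, 0],
    [-0.25, 0, 0],
    [0, 0, 0]
  ],
  "gripper": [-1, -1, -1]
}}

```text
time: 8.75
tool_pos: [0.5914, -0.2048, 0.2925]
ee_rot: [3.09, -0.001, 1.844]
wrist_force: [0.5, -0.3, -3.2]
width: 0.0426
finger_force: 30.0
```

```bash
cat >> h.py <<'E'
def stat(yaw=.272,org=(.571,-.2115)):
    # infer rear-edge position in extractor frame from the grasp frozen in ref.npz
    o=robot.get_obs();R=Ro.from_euler("xyz",o["ee_rot"]);z=R.apply([0,0,1]);y=R.apply([0,1,0])
    e=np.array([np.cos(yaw),np.sin(yaw),0]);r=o["tool_pos"]+z*(.180+.0513)-y*.1015  # 180 to grasp, 51.3 down to underside
    q=r-np.r_[org,0];print("rear edge x,y,z mm",1e3*np.array([q@e,q@[-e[1],e[0],0],q[2]]),"tilt",np.arctan2(-z@e,-z[2]),"F x,y,z",o["wrist_force"]@e,o["wrist_force"]@[-e[1],e[0],0],o["wrist_force"][2],"M",o["wrist_torque"],"w",o["width"],o["finger_force"])
E
python3 -c "
from h import *
stat();o=robot.get_obs();print(o['tool_pos'],o['ee_rot'])"
```

```text
rear edge x,y,z mm [-67.8853   1.0332  56.2712] tilt -0.05190488786239812 F x,y,z 0.3762377032291327 -0.3973316048100774 -3.1958020066330084 M [-0.0265 -0.1118 -0.0304] w 0.04256283086908202 29.97781366109848
[ 0.5914 -0.2048  0.2925] [ 3.0897 -0.0006  1.8442]
```

Call:
{"fn": "play_rows", "kwargs": {
  "translation": [
    [0, -0.133, -0.065],
    [0, -0.133, -0.065],
    [0, -0.133, -0.062],
    [0, 0, 0]
  ],
  "twist": [
    [-0.25, 0, 0],
    [-0.25, 0, 0],
    [-0.25, 0, 0],
    [0, 0, 0]
  ],
  "gripper": [-1, -1, -1, -1]
}}

```text
time: 9.15
tool_pos: [0.5753, -0.2095, 0.2999]
ee_rot: [3.015, 0.001, 1.844]
wrist_force: [-0.0, 0.5, -3.6]
width: 0.0424
finger_force: 30.0
```

```bash
python3 -c "
from h import *
stat()"
```

```text
rear edge x,y,z mm [-66.9121   0.5186  57.6328] tilt -0.12634574463756956 F x,y,z 0.11991537140923611 0.48982863715224606 -3.6484720215103454 M [-0.0202 -0.0295 -0.0177] w 0.042423935926048005 29.977806508541107
```

Call:
{"fn": "play_rows", "kwargs": {
  "translation": [
    [0, -0.133, -0.055],
    [0, -0.133, -0.055],
    [0, -0.133, -0.06],
    [0, 0, 0]
  ],
  "twist": [
    [-0.25, 0, 0],
    [-0.25, 0, 0],
    [-0.25, 0, 0],
    [0, 0, 0]
  ],
  "gripper": [-1, -1, -1, -1]
}}

```text
time: 9.55
tool_pos: [0.5591, -0.2141, 0.304]
ee_rot: [2.941, 0.0, 1.844]
wrist_force: [-0.3, -0.1, -3.2]
width: 0.0428
finger_force: 30.0
```

```bash
python3 -c "
from h import *
stat()"
```

```text
rear edge x,y,z mm [-65.5021   0.5306  57.1268] tilt -0.2009398975338128 F x,y,z -0.3166449296219483 0.018856933063551264 -3.241604464644841 M [-0.0443  0.0453  0.0278] w 0.0428428615982398 29.977745711803436
```

Call:
{"fn": "play_rows", "kwargs": {
  "translation": [
    [0, -0.133, -0.062],
    [0, -0.133, -0.062],
    [0, -0.133, -0.062],
    [0, 0, 0]
  ],
  "twist": [
    [-0.25, 0, 0],
    [-0.25, 0, 0],
    [-0.25, 0, 0],
    [0, 0, 0]
  ],
  "gripper": [-1, -1, -1, -1]
}}

```text
time: 9.95
tool_pos: [0.5425, -0.2188, 0.3076]
ee_rot: [2.866, 0.0, 1.844]
wrist_force: [0.2, 0.2, -2.5]
width: 0.0423
finger_force: 30.0
```

Call:
{"fn": "play_rows", "kwargs": {
  "translation": [
    [0, -0.133, -0.06],
    [0, -0.133, -0.06],
    [0, 0, 0]
  ],
  "twist": [
    [-0.25, 0, 0],
    [-0.25, 0, 0],
    [0, 0, 0]
  ],
  "gripper": [-1, -1, -1]
}}

```text
time: 10.25
tool_pos: [0.5314, -0.2218, 0.309]
ee_rot: [2.816, 0.0, 1.844]
wrist_force: [0.5, -0.1, -3.1]
width: 0.0426
finger_force: 30.0
```

```bash
python3 -c "
from h import *
stat()"
```

```text
rear edge x,y,z mm [-63.0729   0.6483  57.3819] tilt -0.3256149211001558 F x,y,z 0.4245956184832542 -0.25854478697167177 -3.1284932716469256 M [-0.1432  0.2146 -0.0114] w 0.042579123309868856 29.977850317955017
```

Call:
{"fn": "play_rows", "kwargs": {
  "translation": [
    [0, 0.09, 0.042],
    [0, 0.095, 0.032],
    [0, 0, 0]
  ],
  "twist": [
    [0, 0, 0],
    [0, 0, 0],
    [0, 0, 0]
  ],
  "gripper": [-1, -1, -1]
}}

```text
time: 10.55
tool_pos: [0.5405, -0.2191, 0.3084]
ee_rot: [2.816, 0.0, 1.846]
wrist_force: [-0.2, -0.1, -3.6]
width: 0.043
finger_force: 30.0
```

```bash
python3 -c "
from h import *
stat()"
```

```text
rear edge x,y,z mm [-53.6548   0.7713  56.8211] tilt -0.3252562483673041 F x,y,z -0.19386055440342542 -0.04610161440457693 -3.597973078750968 M [-0.1234  0.1454 -0.0107] w 0.04298681993921478 29.97802734375
```

No resistance, so I'll keep drawing it forward.

Call:
{"fn": "play_rows", "kwargs": {
  "translation": [
    [0, 0.095, 0.032],
    [0, 0.095, 0.032],
    [0, 0.095, 0.032],
    [0, 0, 0]
  ],
  "twist": [
    [0, 0, 0],
    [0, 0, 0],
    [0, 0, 0],
    [0, 0, 0]
  ],
  "gripper": [-1, -1, -1, -1]
}}

```text
time: 10.95
tool_pos: [0.552, -0.2159, 0.3085]
ee_rot: [2.816, 0.0, 1.845]
wrist_force: [-1.3, 0.6, -3.1]
width: 0.0427
finger_force: 30.0
```

Call:
{"fn": "play_rows", "kwargs": {
  "translation": [
    [0, 0.095, 0.032],
    [0, 0.095, 0.032],
    [0, -0.024, -0.07],
    [0, -0.024, -0.07],
    [0, 0, 0]
  ],
  "twist": [
    [0, 0, 0],
    [0, 0, 0],
    [0, 0, 0],
    [0, 0, 0],
    [0, 0, 0]
  ],
  "gripper": [-1, -1, -1, -1, -1]
}}

```text
time: 11.45
tool_pos: [0.5555, -0.2151, 0.3139]
ee_rot: [2.816, 0.001, 1.845]
wrist_force: [0.5, -0.5, -3.1]
width: 0.0425
finger_force: 30.0
```

```bash
python3 -c "
from h import *
stat()"
```

```text
rear edge x,y,z mm [-38.0314   0.409   62.304 ] tilt -0.32566458290515043 F x,y,z 0.33797670836701904 -0.6179282246469503 -3.1359557670706586 M [-0.1322  0.1396  0.0752] w 0.042505468406465484 29.97813731431961
```

Call:
{"fn": "play_rows", "kwargs": {
  "translation": [
    [0, 0.08, -0.24],
    [0, 0.16, -0.48],
    [0, 0.24, -0.71],
    [0, 0.24, -0.71],
    [0, 0.24, -0.71],
    [0, 0.16, -0.48],
    [0, 0.08, -0.24],
    [0, 0, 0]
  ],
  "twist": [
    [0, 0, 0],
    [0, 0, 0],
    [0, 0, 0],
    [0, 0, 0],
    [0, 0, 0],
    [0, 0, 0],
    [0, 0, 0],
    [0, 0, 0]
  ],
  "gripper": [-1, -1, -1, -1, -1, -1, -1, -1]
}}

```text
time: 12.25
tool_pos: [0.5554, -0.2149, 0.4664]
ee_rot: [2.813, 0.003, 1.845]
wrist_force: [-0.3, -0.8, -2.4]
width: 0.0427
finger_force: 30.0
```

```bash
python3 - <<'E'
from h import *
stat();o=robot.get_obs();print(o["tool_pos"],o["joint_positions"])
# level about the current tool pos towards tray, cassette centre over the tray's middle, yaw .29
y=.29;e=np.array([np.cos(y),np.sin(y),0]);p=np.array([.548,.236,0])+e*.0315+[0,0,.42]
print(p);plan(p,down(y+np.pi/2),16)
E
```

```text
rear edge x,y,z mm [-37.4551   0.0386 214.7412] tilt -0.32811320193663307 F x,y,z -0.44789615283558465 -0.6593717481198428 -2.3669202095026787 M [-0.1003  0.1274 -0.0473] w 0.04271079555227166 29.977980852127075
[ 0.5554 -0.2149  0.4664] [-0.5229  0.099   1.2526  0.2304  1.5547 -0.7738]
[0.5782 0.245  0.42  ]
[[0.682, 0.194, 0.14], [0.682, 0.197, 0.137], [0.682, 0.201, 0.133], [0.682, 0.204, 0.129], [0.682, 0.207, 0.125], [0.681, 0.21, 0.121], [0.681, 0.214, 0.117], [0.681, 0.217, 0.113], [0.681, 0.219, 0.108], [0.68, 0.222, 0.104], [0.68, 0.225, 0.1], [0.68, 0.228, 0.095], [0.68, 0.23, 0.091], [0.679, 0.233, 0.086], [0.679, 0.235, 0.082], [0.679, 0.237, 0.077]]
[[0.205, 0.004, -0.01], [0.205, 0.004, -0.01], [0.205, 0.004, -0.01], [0.205, 0.004, -0.01], [0.205, 0.004, -0.01], [0.205, 0.004, -0.01], [0.205, 0.004, -0.01], [0.205, 0.004, -0.01], [0.205, 0.004, -0.01], [0.205, 0.004, -0.01], [0.205, 0.004, -0.01], [0.205, 0.004, -0.01], [0.205, 0.004, -0.01], [0.205, 0.004, -0.01], [0.205, 0.004, -0.01], [0.205, 0.004, -0.01]]
```

Call:
{"fn": "play_rows", "kwargs": {
  "translation": [
    [0.3, 0.09, 0.06],
    [0.68, 0.2, 0.137],
    [0.68, 0.2, 0.133],
    [0.68, 0.2, 0.129],
    [0.68, 0.21, 0.125],
    [0.68, 0.21, 0.121],
    [0.68, 0.21, 0.117],
    [0.68, 0.22, 0.113]
  ],
  "twist": [
    [0.2, 0, 0],
    [0.2, 0, -0.01],
    [0.2, 0, -0.01],
    [0.2, 0, -0.01],
    [0.2, 0, -0.01],
    [0.2, 0, -0.01],
    [0.2, 0, -0.01],
    [0.2, 0, -0.01]
  ],
  "gripper": [-1, -1, -1, -1, -1, -1, -1, -1]
}}

```text
time: 13.05
tool_pos: [0.5662, 0.0007, 0.4401]
ee_rot: [2.982, -0.0, 1.852]
wrist_force: [0.6, 0.4, -3.8]
width: 0.0424
finger_force: 30.0
```

Call:
{"fn": "play_rows", "kwargs": {
  "translation": [
    [0.68, 0.22, 0.108],
    [0.68, 0.22, 0.104],
    [0.68, 0.22, 0.1],
    [0.68, 0.23, 0.095],
    [0.68, 0.23, 0.09],
    [0.68, 0.23, 0.086],
    [0.4, 0.13, 0.05],
    [0, 0, 0]
  ],
  "twist": [
    [0.2, 0, -0.01],
    [0.2, 0, -0.01],
    [0.2, 0, -0.01],
    [0.2, 0, -0.01],
    [0.2, 0, -0.01],
    [0.2, 0, -0.01],
    [0.2, 0, -0.01],
    [0, 0, 0]
  ],
  "gripper": [-1, -1, -1, -1, -1, -1, -1, -1]
}}

```text
time: 13.85
tool_pos: [0.5753, 0.1903, 0.4211]
ee_rot: [3.121, 0.002, 1.862]
wrist_force: [0.0, -0.3, -3.5]
width: 0.0424
finger_force: 30.0
```

```bash
python3 - <<'E'
from h import *
y=.29;e=np.array([np.cos(y),np.sin(y),0]);p=np.array([.548,.236,0])+e*.0315+[0,0,.33]
o=robot.get_obs();print(o["tool_pos"],o["ee_rot"],o["joint_positions"])
plan(p,down(y+np.pi/2),5)
E
```

```text
[0.5753 0.1903 0.4211] [3.1211 0.0016 1.8623] [ 0.2259  0.2035  1.2075 -0.0002  1.7101 -0.0656]
[[0.259, 0.083, 0.457], [0.259, 0.085, 0.456], [0.258, 0.087, 0.456], [0.258, 0.089, 0.456], [0.258, 0.09, 0.456]]
[[0.041, 0.003, 0.003], [0.041, 0.003, 0.003], [0.041, 0.003, 0.003], [0.041, 0.003, 0.003], [0.041, 0.003, 0.003]]
```

Call:
{"fn": "play_rows", "kwargs": {
  "translation": [
    [0.26, 0.083, 0.457],
    [0.26, 0.085, 0.457],
    [0.26, 0.087, 0.457],
    [0.26, 0.089, 0.457],
    [0.26, 0.09, 0.457],
    [0, 0, 0],
    [0, 0, 0]
  ],
  "twist": [
    [0.041, 0, 0],
    [0.041, 0, 0],
    [0.041, 0, 0],
    [0.041, 0, 0],
    [0.041, 0, 0],
    [0, 0, 0],
    [0, 0, 0]
  ],
  "gripper": [-1, -1, -1, -1, -1, -1, -1]
}}

```text
time: 14.55
tool_pos: [0.5791, 0.2431, 0.3314]
ee_rot: [3.139, 0.003, 1.859]
wrist_force: [-0.9, 0.1, -2.0]
width: 0.0426
finger_force: 30.0
```

```bash
python3 - <<'E'
from h import *
o=robot.get_obs();print(o["tool_pos"],o["ee_rot"],o["wrist_force"])
a=robot.snapshot("top")[120:270,140:260];b=robot.snapshot("side")[150:320,150:300]
a=cv2.resize(a,(390,487));b=cv2.resize(b,(400,453),interpolation=cv2.INTER_CUBIC)
c=np.zeros((487,790,3),np.uint8);c[:,:390]=a;c[:453,390:]=b
cv2.imwrite("pics/t1.png",c[:,:,::-1])
for n in("cassette_centre","rear_edge","cassette_front","rib_face"):
  for k in("side","top"):print(n,k,[(np.array(d["centre"]),d["score"]) for d in robot.spot_point(n,k)[:1]])
E
```

```text
[0.5791 0.2431 0.3314] [3.1388 0.0029 1.8591] [-0.8643  0.1429 -2.0144]
cassette_centre side [(array([0.5526, 0.2303, 0.1162]), 0.63)]
cassette_centre top [(array([0.5483, 0.2321, 0.1152]), 0.91)]
rear_edge side [(array([0.4805, 0.2113, 0.1013]), 0.91)]
rear_edge top [(array([0.4828, 0.2069, 0.1032]), 0.77)]
cassette_front side [(array([0.6138, 0.253 , 0.1138]), 0.82)]
cassette_front top []
rib_face side [(array([0.5613, 0.2347, 0.1525]), 0.97)]
rib_face top [(array([0.558 , 0.2287, 0.1477]), 0.76)]
```

View pics/t1.png

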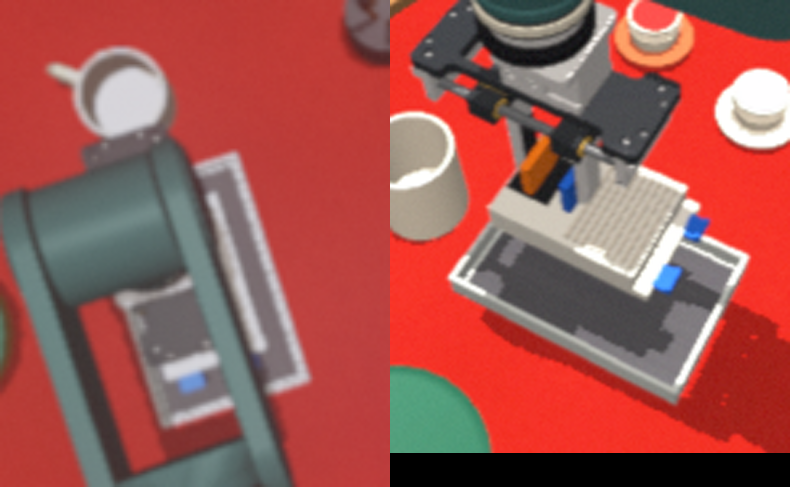

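Call:
{"fn": "play_rows", "kwargs": {
  "translation": [
    [0.07, 0, 0.25],
    [0, 0, 0.5],
    [0, 0, 0.5],
    [0, 0, 0.45],
    [0, 0, 0.3],
    [0, 0, 0.2],
    [0, 0, 0.06],
    [0, 0, 0]
  ],
  "twist": [
    [0.02, 0, 0],
    [0, 0, 0],
    [0, 0, 0],
    [0, 0, 0],
    [0, 0, 0],
    [0, 0, 0],
    [0, 0, 0],
    [0, 0, 0]
  ],
  "gripper": [-1, -1, -1, -1, -1, -1, -1, -1]
}}

```text
time: 15.85
tool_pos: [0.5787, 0.2455, 0.242]
ee_rot: [3.139, 0.002, 1.859]
wrist_force: [0.6, 0.1, -3.6]
width: 0.0426
finger_force: 30.0
```

Call:
{"fn": "play_rows", "kwargs": {
  "translation": [
    [0, 0, 0.03],
    [0, 0, 0]
  ],
  "twist": [
    [0, 0, 0],
    [0, 0, 0]
  ],
  "gripper": [-1, -1]
}}

```text
time: 16.05
tool_pos: [0.5789, 0.2455, 0.2417]
ee_rot: [3.137, 0.002, 1.859]
wrist_force: [-0.5, 0.7, -3.8]
width: 0.0422
finger_force: 30.0
```

Call:
{"fn": "play_rows", "kwargs": {
  "translation": [
    [0, 0, 0.05],
    [0, 0, 0.05],
    [0, 0, 0]
  ],
  "twist": [
    [0, 0, 0],
    [0, 0, 0],
    [0, 0, 0]
  ],
  "gripper": [-1, -1, -1]
}}

```text
time: 16.35
tool_pos: [0.5785, 0.2453, 0.2363]
ee_rot: [3.14, 0.002, 1.859]
wrist_force: [-0.4, -0.4, -3.0]
width: 0.0427
finger_force: 30.0
```

Call:
{"fn": "play_rows", "kwargs": {
  "translation": [
    [0, 0, 0.03],
    [0, 0, 0]
  ],
  "twist": [
    [0, 0, 0],
    [0, 0, 0]
  ],
  "gripper": [-1, -1]
}}

```text
time: 16.55
tool_pos: [0.5787, 0.2454, 0.2355]
ee_rot: [3.139, 0.002, 1.859]
wrist_force: [0.0, 0.1, -3.9]
width: 0.0429
finger_force: 30.0
```

Call:
{"fn": "play_rows", "kwargs": {
  "translation": [
    [0, 0, 0.02],
    [0, 0, 0]
  ],
  "twist": [
    [0, 0, 0],
    [0, 0, 0]
  ],
  "gripper": [-1, -1]
}}

```text
time: 16.75
tool_pos: [0.5787, 0.2454, 0.2353]
ee_rot: [3.139, 0.002, 1.859]
wrist_force: [-0.7, -0.7, -0.7]
width: 0.0428
finger_force: 30.0
```

Touching the floor, since the weight has come off the wrist. I'll release slowly now.

Call:
{"fn": "play_rows", "kwargs": {
  "translation": [
    [0, 0, 0.015],
    [0, 0, 0],
    [0, 0, 0],
    [0, 0, 0],
    [0, 0, 0],
    [0, 0, 0],
    [0, 0, 0],
    [0, 0, 0]
  ],
  "twist": [
    [0, 0, 0],
    [0, 0, 0],
    [0, 0, 0],
    [0, 0, 0],
    [0, 0, 0],
    [0, 0, 0],
    [0, 0, 0],
    [0, 0, 0]
  ],
  "gripper": [-1, 0, 0.1, 0.2, 0.35, 0.6, 0.6, 0.6]
}}

```text
time: 17.55
tool_pos: [0.5785, 0.2454, 0.2337]
ee_rot: [3.14, 0.002, 1.859]
wrist_force: [-1.0, 0.8, -0.4]
width: 0.0748
finger_force: 0.0
```

Call:
{"fn": "play_rows", "kwargs": {
  "translation": [
    [0, 0, 0],
    [0, 0, 0]
  ],
  "twist": [
    [0, 0, 0],
    [0, 0, 0]
  ],
  "gripper": [0.6, 0.6]
}}

```text
time: 17.75
tool_pos: [0.5786, 0.2454, 0.2341]
ee_rot: [3.139, 0.002, 1.859]
wrist_force: [-0.5, 0.7, 0.8]
width: 0.0751
finger_force: 0.0
```

Call:
{"fn": "play_rows", "kwargs": {
  "translation": [
    [0, 0, -0.1],
    [0, 0, -0.3],
    [0, 0, -0.6],
    [0, 0, -0.9],
    [0, 0, -0.9],
    [0, 0, -0.9],
    [0, 0, -0.5],
    [0, 0, 0]
  ],
  "twist": [
    [0, 0, 0],
    [0, 0, 0],
    [0, 0, 0],
    [0, 0, 0],
    [0, 0, 0],
    [0, 0, 0],
    [0, 0, 0],
    [0, 0, 0]
  ],
  "gripper": [0.6, 0.6, 0.6, 0.6, 0.6, 0.6, 0.6, 0.6]
}}

```text
time: 18.55
tool_pos: [0.5782, 0.2457, 0.4084]
ee_rot: [3.129, 0.002, 1.859]
wrist_force: [-0.3, 0.1, 0.4]
width: 0.0755
finger_force: 0.0
```

```bash
python3 - <<'E'
from h import *
b=robot.snapshot("side")[150:320,150:300]
cv2.imwrite("pics/t2.png",cv2.resize(b,(500,567),interpolation=cv2.INTER_CUBIC)[:,:,::-1])
for n in("cassette_centre","rear_edge","cassette_front","rib_face","tab_face"):
  print(n,[(np.array(d["centre"]),d["score"]) for d in robot.spot_point(n,"side")[:1]])
E
```

```text
cassette_centre [(array([0.5455, 0.2318, 0.0197]), 0.68)]
rear_edge [(array([0.4802, 0.2135, 0.0038]), 0.94)]
cassette_front [(array([0.6123, 0.252 , 0.0154]), 0.89)]
rib_face [(array([0.5568, 0.2346, 0.0563]), 0.68)]
tab_face [(array([0.6047, 0.2518, 0.0478]), 0.6)]
```

View pics/t2.png

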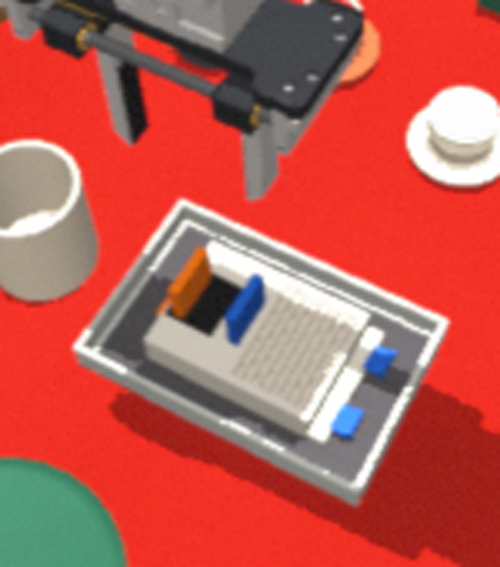

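The cassette lies flat and upright in the middle of the tray at about (255,345). Its tab is sprung out and the gripper is clear above it.

```bash
python3 -c "
from bench import robot
print(robot.close_job())"
```

```text
the job is handed in; nothing more can be done
None
```

The cassette is out of the extractor and lies flat, right way up and let go of, near the middle of the tray, with its tab sprung out; I met no sign of forcing, kept clear of the pots and mugs, and handed the job in at about 19 s of the 51 s (no verdict came back).

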